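# Put the pliers away with the pliers and shut the chest

## Robot

A 7-joint arm with a two-finger parallel gripper is mounted at the origin on the work surface. World frame = base frame: x ahead of the robot, y to its left, z up, the work surface at z = 0. Lengths are in m, angles in rad, forces in N, time in s.
With the tool pointing down it reaches from about 0.425 to 0.925 m from the base axis. Payload 6.8 kg.
Tool frame: the origin (TCP) lies at the very end of the fingers, on their centre line; the grasp point (between the pads) lies bot.grip_depth behind it (bot.grip_depth is the distance from the TCP to the grasp point, in m); z points along the fingers, y is the line along which they close (so a half turn about z gives the same grasp; the last joint's range is limited). The gripper opens to 85 mm and grips with 20 to 120 N. Pads are 22 mm wide; open, the fingers measure 114 mm over their backs; the gripper's body (76 mm by 85 mm) begins 54 mm behind the grasp point. The pads swing forward as they close: fully open they stand 13 mm farther back than shut.
Start: joints at [-1.455, 0.477, 0.022, 1.555, -0.011, 1.109, -0.083], TCP at [0.15, 0.658, 0.231] pointing down, gripper open.
Joint ranges: [-2.96, 2.96], [-0.34, 2.1], [-1.41, 1.46], [0.24, 2.44], [-1.37, 4.51], [0.17, 1.92], [-2.96, 2.96]. Speed limits (rad/s): [2.39, 2.39, 3.14, 3.14, 3.14, 3.14, 3.14].

## Interface

Orientations are given as a unit quaternion [w, x, y, z].
In Python, from station import bot gives the robot as it stands.
- The arm moves only by the tool send_rows, never from a script. Its arguments are lists of equal length, an entry for each row: "slide": the shift along the tool's x, y, z in mm, a list of three; "roll": the turn about the tool's z in degrees; "claw": the opening, from 0 (shut) to 1 (fully open). A call has exactly 8 rows; each row is the pose to reach, as a shift and turn from the pose commanded when the call began, along the tool's axes at that moment; what a row does not reach only later rows make up. A row lasts 1/12 s, in which the tool goes at most 41.7 mm and 7.16 degrees, less where a joint would pass 70% of its speed; a pose out of reach is approached as far as the arm can. A call with a gripper value outside its range is refused whole. The fingers move at their own pace and stop on an object; "force" is the grip in N (left out, the last holds). Time passes only in rows, so rows that repeat a pose let the fingers close, or fill a call up. It gives the time, the measured TCP pose, the force, the opening and the grip force at its end, in the units of the state.
- bot.get_obs(): the state, without advancing time (a new reading comes with each control period).
- bot.read_camera(name): name is "scene" or "top"; returns the picture (400x640x3 uint8, red, green, blue); there is no depth.
- bot.camera_model(name): a dict with "camera_matrix" (3x3 intrinsics, pixels), "D" ([k1, k2, p1, p2, k3] as OpenCV has them; the pictures are not rectified), "camera_from_world" (4x4, takes a point from world to camera coordinates). Camera axes: x right, y down, z forward; pixel columns grow to the right and rows downward; lengths in m; the calibration is good to about 2 mm. A picture is of the moment at which its call begins. camera_model takes no time and is no camera call.
- bot.hand_in(): hands the job in; it is judged then, once.
The state is a dict: "t": time; "q": joint angles; "joint_vel": joint speeds; "joint_torque": joint torques, N m; "eef_pos": TCP position; "tool_rot": TCP orientation; "contact_force": force on the tool from outside, world axes, zero at the start; "torque": the same for the moment, N m; "gripper_width": opening from 0.0 (shut) to 1.0 (fully open); "grasp_force": force on a finger pad.
Only numpy, scipy, OpenCV 4.12 (cv2) and the standard library are available. Lean on these libraries where they do the work, as an engineer would, in place of code of your own. Each camera call takes 0.05 s, during which the arm holds its last target. There are 200 camera calls.

## Task

Clear the loose pliers off the jeweller's bench: put them in whichever of the two open drawers already holds a pair of pliers, laid flat on the drawer floor beside that pair, not on top of it and not dropped in, and push both drawers fully shut. The hammer stays in its own drawer, and everything else on the bench and on the chest stays where it is.

Things in the scene. Friction and masses are not known exactly. Their poses are not given: they have to be found in the camera images.
- pliers: the loose pliers to put away: rigid flat-nose pliers, steel with black grips, lying flat on the bench, 141 mm long, 13 thick, 75 to 155 g. Origin under the middle of the box joint, on the underside; x to the jaw tips (47 mm off; handle ends 94 mm the other way), z up. Jaws 15 wide, handles 50 wide over both at 50 to 72 mm behind the origin
- pliers_mid (a point): the middle of the loose pliers' box joint, 6.5 mm above their underside; axes as pliers. The joint is a flat-sided steel block 26 long (x), 20 wide (y), 13 high centred here: grip it across y; the balance point is within 20 mm of it
- stored_pliers: another pair of pliers, already in one of the two drawers (left or right, it varies), lying roughly front to back on its floor, nearer the chest's outer side: same size and build but with thin round jaws; origin and axes as for pliers
- stored_hammer: a small chasing hammer with a bulbous wooden handle, lying roughly front to back in the other drawer: 140 long, steel head 58 wide across, 27 thick. Origin on the underside, x to the head (centred 52 mm off), y along the head; the handle end is 74 mm the other way
- chest: wooden tool chest fixed on the bench, 442 wide (y), 230 deep (x), 132 high; origin at the centre of its underside, x from its front to its back. The front faces the robot: the carcass front is the plane x = -115 mm. In its upper part two small drawers side by side, left (+y) and right (-y), both open; the wide drawer below is a fixed front, its two knobs reaching 38 mm out
- drawer_left (a joint): how far the left small drawer is out, m: 0 shut, starts at 0.155 to 0.175, stop at 0.185. It slides along the chest's x, needs about 2 N to push slowly and stays where it is left. That length of its inside is uncovered in front of the carcass; the rest is under the carcass, which is 40 mm above the drawer floor
- drawer_left_floor (a point): centre of the left drawer's inner floor (top surface, 80 mm above the bench); moves with the drawer; axes as the chest's; at y = +107 mm in the chest's frame. The inside reaches 100 mm either way along x and 90 mm along y; walls 8 thick, 34 high above the floor; front panel 14 thick, 206 wide, from 9 below to 41 above the floor
- drawer_left_knob (a point): tip of the left drawer's round brass knob, 20 mm across, standing 24 mm out from the middle of the front panel (tip 138 mm in front of the floor's centre), centre 16 mm above the drawer floor and 96 mm above the bench; moves with the drawer
- drawer_right (a joint): how far the right small drawer is out, m: 0 shut, starts at 0.155 to 0.175, stop at 0.185. It slides along the chest's x, needs about 2 N to push slowly and stays where it is left. That length of its inside is uncovered in front of the carcass; the rest is under the carcass, which is 40 mm above the drawer floor
- drawer_right_floor (a point): centre of the right drawer's inner floor (top surface, 80 mm above the bench); moves with the drawer; axes as the chest's; at y = -107 mm in the chest's frame. The inside reaches 100 mm either way along x and 90 mm along y; walls 8 thick, 34 high above the floor; front panel 14 thick, 206 wide, from 9 below to 41 above the floor
- drawer_right_knob (a point): tip of the right drawer's round brass knob, 20 mm across, standing 24 mm out from the middle of the front panel (tip 138 mm in front of the floor's centre), centre 16 mm above the drawer floor and 96 mm above the bench; moves with the drawer
- scale: grey pocket weighing scale, 125 x 72 x 19, flat on the bench; origin at the centre of the underside (bystander)
- bowl: clear glass bowl, 150 across, 65 high; origin at the centre of the underside (bystander)
- screwdriver: screwdriver with an orange handle, 180 long, lying on the bench (bystander)
- bench_block: dark steel bench block, 100 x 100 x 22; origin at the centre of the underside (bystander)
- stick_cup: white cup 80 across and 85 high, with dark sticks standing in it to a height of 135; origin at the centre of the underside (bystander)
- powder_bottle: grey bottle with a green cap, 54 across, 125 high; origin at the centre of the underside (bystander)
- wax_jar: blue jar with a white lid, 64 across, 58 high, standing on top of the chest; origin at the centre of the underside (bystander)

How it is judged:
At the end, for the whole second after the job is handed in: Both small drawers are shut to within 5 mm; the loose pliers are at rest inside the drawer that holds the stored pliers, lying on its floor (middle of the joint less than 13 mm above the floor, flat to 0.15 rad), and the hammer is still in the other drawer (value of joint each of drawer_left, drawer_right below 0.005 m and linear speed of pliers below 0.02 m/s and ((x of pliers_mid in the frame of drawer_left_floor between -0.1 and 0.1 m and y of pliers_mid in the frame of drawer_left_floor between -0.09 and 0.09 m and z of pliers_mid in the frame of drawer_left_floor between -0.004 and 0.04 m and x of stored_pliers in the frame of drawer_left_floor between -0.1 and 0.1 m and y of stored_pliers in the frame of drawer_left_floor between -0.09 and 0.09 m and z of stored_pliers in the frame of drawer_left_floor between -0.004 and 0.04 m and x of stored_hammer in the frame of drawer_right_floor between -0.1 and 0.1 m and y of stored_hammer in the frame of drawer_right_floor between -0.09 and 0.09 m and z of stored_hammer in the frame of drawer_right_floor between -0.004 and 0.04 m and z of pliers_mid in the frame of drawer_left_floor below 0.013 m and angle between the z axis of pliers and the z axis of drawer_left_floor, either way round below 0.15 rad) or (x of pliers_mid in the frame of drawer_right_floor between -0.1 and 0.1 m and y of pliers_mid in the frame of drawer_right_floor between -0.09 and 0.09 m and z of pliers_mid in the frame of drawer_right_floor between -0.004 and 0.04 m and x of stored_pliers in the frame of drawer_right_floor between -0.1 and 0.1 m and y of stored_pliers in the frame of drawer_right_floor between -0.09 and 0.09 m and z of stored_pliers in the frame of drawer_right_floor between -0.004 and 0.04 m and x of stored_hammer in the frame of drawer_left_floor between -0.1 and 0.1 m and y of stored_hammer in the frame of drawer_left_floor between -0.09 and 0.09 m and z of stored_hammer in the frame of drawer_left_floor between -0.004 and 0.04 m and z of pliers_mid in the frame of drawer_right_floor below 0.013 m and angle between the z axis of pliers and the z axis of drawer_right_floor, either way round below 0.15 rad))); the robot touches nothing.
It fails at once if the pliers are dropped or thrown: they move faster than 0.7 m/s while no finger touches them (a fall of about 25 mm) (linear speed of pliers above 0.7 m/s and contact force between the fingers and pliers below 0.02 N).
It fails at once if a bystander on the bench or on the chest is moved more than 30 mm (distance of any of scale, bowl, screwdriver, bench_block, stick_cup, powder_bottle, wax_jar from where it was at the start of the episode above 0.03 m).
It also fails if it takes over 51 s, if anything falls off the work surface, if the arm or the gripper's body presses on something with over 40 N, if the wrist force passes 120 N, or if a joint passes its speed limit or range.

## Working session

There is one attempt and no reset: what is moved stays moved. The work goes in short steps, Python scripts to look and compute and a tool call to move; the robot and the scene stay as the last step left them, time stands still between calls to the robot, and variables do not carry over. Pictures are saved under pics/ and viewed, at most 10 in all, crops included, and the job is handed in when it is done.

Besides the shell and the picture viewer there is one more tool, called after "Request:" as a command line: name --pt "numbers of a row" for each row, then --argument value for the rest. send_rows: Moves the arm, as the interface text tells. Its arguments: {"type":"object","properties":{"slide":{"type":"array","items":{"type":"array","items":{"type":"number"}}},"roll":{"type":"array","items":{"type":"number"}},"claw":{"type":"array","items":{"type":"number"}},"force":{"type":"number"}},"required":["slide","roll","claw"]}

```bash
mkdir -p pics; ls; cat > h.py <<'E'
import numpy as np, cv2
from station import bot
def pix2world(cam,uv,z):
    m=bot.camera_model(cam);K=np.array(m["camera_matrix"]);D=np.array(m["D"]);T=np.array(m["camera_from_world"])
    p=cv2.undistortPoints(np.array(uv,float).reshape(-1,1,2),K,D).reshape(-1,2)
    R=T[:3,:3];c=-R.T@T[:3,3];d=np.c_[p,np.ones(len(p))]@R
    s=(np.asarray(z)-c[2])/d[:,2]
    return c+d*np.reshape(s,(-1,1))
def world2pix(cam,P):
    m=bot.camera_model(cam);T=np.array(m["camera_from_world"])
    return cv2.projectPoints(np.array(P,float).reshape(-1,1,3),cv2.Rodrigues(T[:3,:3])[0],T[:3,3],np.array(m["camera_matrix"]),np.array(m["D"]))[0].reshape(-1,2)
E
python3 - <<'E'
from h import *
np.set_printoptions(precision=3,suppress=True)
for c in ("top","scene"):
    cv2.imwrite(f"pics/{c}0.png",bot.read_camera(c)[:,:,::-1])
    m=bot.camera_model(c);T=np.array(m["camera_from_world"]);print(c,-T[:3,:3].T@T[:3,3],T[:3,:3],m["camera_matrix"])
print(bot.get_obs(),bot.grip_depth)
E
```

```text
pics
top [0.347 0.03  1.421] [[ 0.011 -1.     0.025]
 [-0.987 -0.015 -0.162]
 [ 0.163 -0.023 -0.986]] [[460.089   0.    322.997]
 [  0.    460.089 202.895]
 [  0.      0.      1.   ]]
scene [ 1.557 -0.419  1.108] [[ 0.371  0.929  0.017]
 [ 0.624 -0.235 -0.745]
 [-0.688  0.287 -0.667]] [[412.637   0.    317.56 ]
 [  0.    412.637 200.393]
 [  0.      0.      1.   ]]
{'t': 0.1, 'q': array([-1.455,  0.478,  0.022,  1.556, -0.011,  1.109, -0.083]), 'joint_vel': array([ 0.001, -0.001,  0.001, -0.002, -0.   ,  0.001,  0.   ]), 'joint_torque': array([  0.005, -59.777,   1.614, -28.196,   0.013,   0.005,  -0.   ]), 'eef_pos': array([0.15 , 0.658, 0.23 ]), 'tool_rot': array([-0.   ,  0.112,  0.994, -0.001]), 'contact_force': array([ 0.022,  0.431, -0.911]), 'torque': array([ 0.04 ,  0.024, -0.001]), 'grasp_force': 0.0, 'gripper_width': 1.0030950661397358} 0.0187
```

View pics/top0.png

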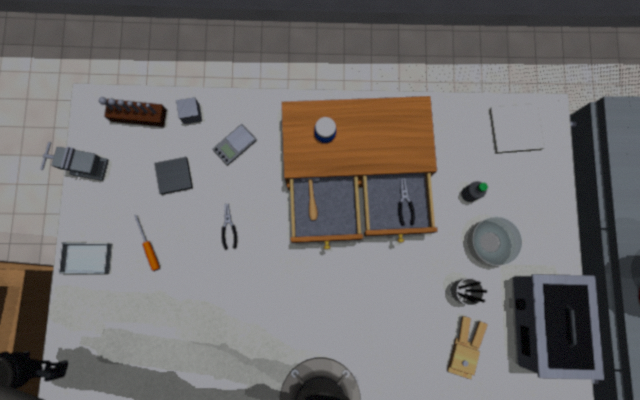

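View pics/scene0.png

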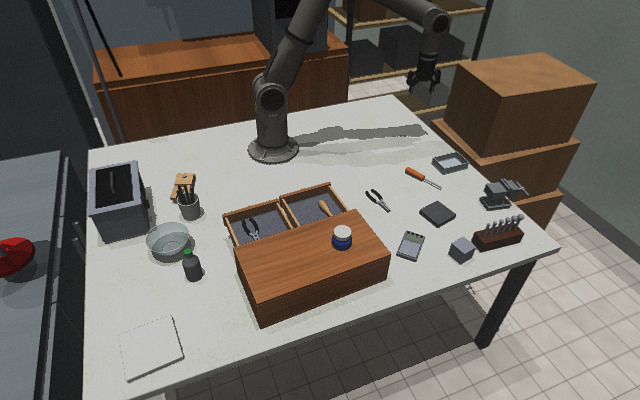

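The top view shows the loose pliers at about (229,228), with the jaw tips at (227,205). The stored pliers are in the right drawer at (405,203), and the hammer is in the left drawer at (312,200). I'll enlarge both areas.

```bash
python3 - <<'E'
import cv2
a=cv2.imread("pics/top0.png")
p=cv2.resize(a[195:258,205:255],None,fx=9,fy=9,interpolation=cv2.INTER_CUBIC)
cv2.imwrite("pics/c1.png",p)
cv2.imwrite("pics/c2.png",cv2.resize(a[90:260,275:445],None,fx=3.5,fy=3.5,interpolation=cv2.INTER_CUBIC))
E
```

```text
(no output)
```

View pics/c1.png

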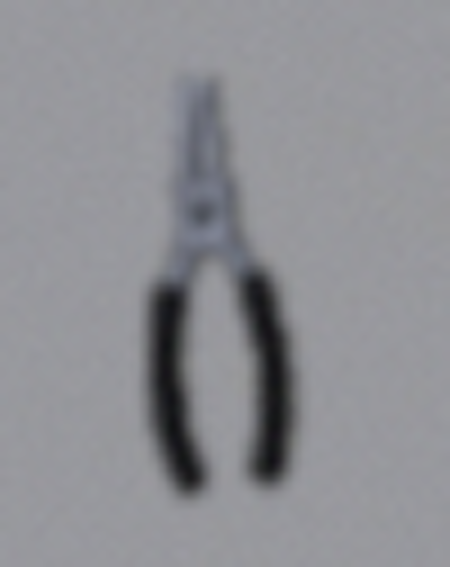

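View pics/c2.png

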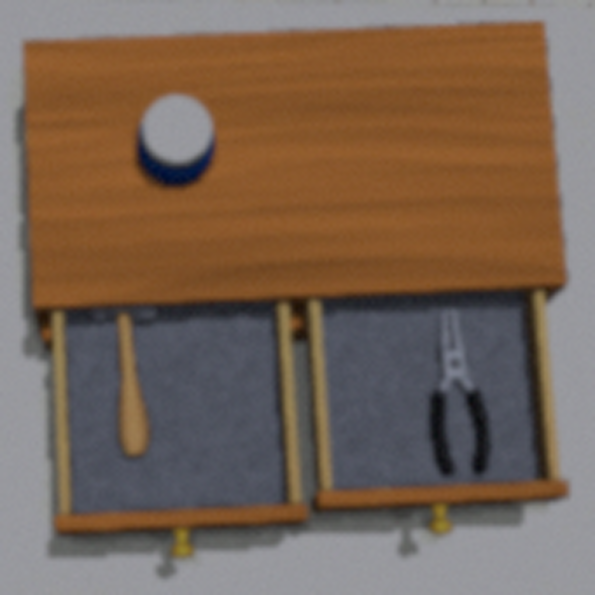

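The first crop shows the joint pivot at crop (205,210), the jaw tip at (200,75) and the handle ends at (190,490) and (267,485). The second crop shows the chest top's front edge from (35,308) to (562,288), the knobs at (181,552) and (440,530), and the stored pliers' joint at (455,362).

```bash
python3 - <<'E'
from h import *
np.set_printoptions(precision=4,suppress=True)
f=lambda pts,s,o:(np.array(pts)+.5)/s-.5+np.array(o)
a=f([(205,210),(200,75),(228.5,490),(163,370),(280,370)],9,(205,195))
P=pix2world("top",a,[.013,.01,.011,.013,.013]);print("pliers piv,tip,end,L,R\n",P)
d=P[1]-P[2];print("len",np.linalg.norm(d),"yaw deg",np.degrees(np.arctan2(d[1],d[0])), "gripspan",P[3]-P[4])
b=f([(35,308),(562,288),(543,22),(25,42)],3.5,(275,90))
C=pix2world("top",b,.132);print("chest FL FR BR BL\n",C,C.mean(0),np.linalg.norm(C[0]-C[1]),np.linalg.norm(C[1]-C[2]))
e=C[0]-C[1]+C[3]-C[2];print("chest yaw",np.degrees(np.arctan2(-e[0],e[1])))
g=f([(455,362),(451,312),(463,473),(446,473),(481,473),(435,420),(485,420)],3.5,(275,90));print("stored\n",pix2world("top",g,.092))
k=f([(181,552),(440,530)],3.5,(275,90));print("knobs\n",pix2world("top",k,.096))
t=f([(57,520),(307,510),(320,495),(567,485)],3.5,(275,90));print("panel top L..\n",pix2world("top",t,.121))
w=f([(317,300),(325,490),(540,292),(552,480)],3.5,(275,90));print("right drawer walls top centre\n",pix2world("top",w,.114))
j=f([(135,455),(120,312)],3.5,(275,90));print("hammer\n",pix2world("top",j,.09))
E
```

```text
pliers piv,tip,end,L,R
 [[0.5276 0.2899 0.013 ]
 [0.5746 0.2943 0.01  ]
 [0.4328 0.2781 0.011 ]
 [0.4729 0.3016 0.013 ]
 [0.4733 0.2623 0.013 ]]
len 0.14270668593290287 yaw deg 6.4907335608512255 gripspan [-0.0005  0.0393  0.    ]
chest FL FR BR BL
 [[ 0.6304  0.1105  0.132 ]
 [ 0.6542 -0.3227  0.132 ]
 [ 0.8843 -0.3126  0.132 ]
 [ 0.8581  0.1241  0.132 ]] [ 0.7568 -0.1002  0.132 ] 0.4337859550321724 0.23036513206357861
chest yaw 3.288626274104473
stored
 [[ 0.5984 -0.2415  0.092 ]
 [ 0.6414 -0.2388  0.092 ]
 [ 0.5044 -0.2464  0.092 ]
 [ 0.5042 -0.2322  0.092 ]
 [ 0.5047 -0.2614  0.092 ]
 [ 0.5488 -0.2238  0.092 ]
 [ 0.5494 -0.2657  0.092 ]]
knobs
 [[ 0.4355 -0.0119  0.096 ]
 [ 0.4564 -0.2256  0.096 ]]
panel top L..
 [[ 0.4583  0.0892  0.121 ]
 [ 0.469  -0.113   0.121 ]
 [ 0.4814 -0.1236  0.121 ]
 [ 0.4924 -0.325   0.121 ]]
right drawer walls top centre
 [[ 0.645  -0.1226  0.114 ]
 [ 0.4863 -0.1285  0.114 ]
 [ 0.6548 -0.3091  0.114 ]
 [ 0.4971 -0.3147  0.114 ]]
hammer
 [[0.5159 0.027  0.09  ]
 [0.6374 0.0414 0.09  ]]
```

```bash
cat >> h.py <<'E'
from scipy.spatial.transform import Rotation as Ro
def plan(xyz,closeyaw=None):
    """slide (mm) and roll (deg) from the present pose to world xyz, with the closing line at closeyaw (deg)"""
    o=bot.get_obs();R=Ro.from_quat(o["tool_rot"],scalar_first=True).as_matrix()
    s=R.T@(np.array(xyz)-o["eef_pos"])*1000
    y=np.degrees(np.arctan2(R[1,1],R[0,1]))
    r=None if closeyaw is None else -((closeyaw-y+90)%180-90)
    print("t",round(o["t"],2),"pos",np.round(o["eef_pos"],4),"closeyaw",round(y,1),"tilt",np.round(R[:,2],3),"F",np.round(o["contact_force"],1),"w",round(o["gripper_width"],3),"gf",o["grasp_force"],"-> slide",np.round(s,1),"roll",r)
E
python3 -c "
from h import *
plan((.5276,.2899,.10),96.5)"
```

```text
t 0.1 pos [0.1497 0.6576 0.2304] closeyaw 77.2 tilt [-0.    -0.002 -1.   ] F [ 0.   0.4 -0.9] w 1.003 gf 0.0 -> slide [-450.1 -274.5  130.9] roll -19.32051352358347
```

Request:
send_rows --pt "-34 -21 10" --pt "-68 -42 20" --pt "-102 -63 30" --pt "-136 -84 40" --pt "-170 -105 50" --pt "-204 -126 60" --pt "-238 -147 70" --pt "-272 -168 80" --roll '[-1.5, -3, -4.5, -6, -7.5, -9, -10.5, -12]' --claw '[1, 1, 1, 1, 1, 1, 1, 1]'

```text
t: 0.77
eef_pos: [0.3786, 0.4322, 0.1507]
tool_rot: [-0.0, 0.006, 1.0, -0.0]
contact_force: [0.8, 0.1, -1.0]
gripper_width: 0.998
grasp_force: 0.0
```

```bash
python3 -c "
from h import *
plan((.5276,.2899,.06),96.5)"
```

```text
t 0.77 pos [0.3786 0.4322 0.1507] closeyaw 89.3 tilt [-0. -0. -1.] F [ 0.8  0.1 -1. ] w 0.998 gf 0.0 -> slide [-150.8 -140.4   90.7] roll -7.2369979484366525
```

Request:
send_rows --pt "-25 -23 15" --pt "-50 -46 30" --pt "-75 -70 45" --pt "-100 -93 60" --pt "-125 -116 75" --pt "-145 -135 87" --pt "-151 -140 91" --pt "-151 -140 91" --roll '[-1, -2, -3, -4, -5, -6, -7.2, -7.2]' --claw '[1, 1, 1, 1, 1, 1, 1, 1]'

```text
t: 1.43
eef_pos: [0.5282, 0.2878, 0.0586]
tool_rot: [-0.001, -0.053, 0.999, -0.002]
contact_force: [-1.0, 0.2, -0.3]
gripper_width: 1.0
grasp_force: 0.0
```

```bash
python3 -c "
from h import *
plan((.5276,.2899,.002),96.5)"
```

```text
t 1.43 pos [0.5282 0.2878 0.0586] closeyaw 96.1 tilt [-0.001 -0.003 -1.   ] F [-1.   0.2 -0.3] w 1.0 gf 0.0 -> slide [ 0.2  2.4 56.6] roll -0.4013505931713581
```

Request:
send_rows --pt "0 1 15" --pt "0 1 30" --pt "0 1 45" --pt "0 1 54" --pt "0 1 56" --pt "0 1 56" --pt "0 1 56" --pt "0 1 56" --roll '[0, 0, 0, 0, 0, 0, 0, 0]' --claw '[1, 1, 1, 1, 1, 0.6, 0.4, 0.3]' --force 40

```text
t: 2.1
eef_pos: [0.5271, 0.2935, 0.0053]
tool_rot: [0.001, -0.056, 0.998, 0.0]
contact_force: [-0.1, 0.6, 0.2]
gripper_width: 0.604
grasp_force: 0.0
```

Request:
send_rows --pt "0 0 0" --pt "0 0 0" --pt "0 0 0" --pt "0 0 0" --pt "0 0 0" --pt "0 0 0" --pt "0 0 0" --pt "0 0 0" --roll '[0, 0, 0, 0, 0, 0, 0, 0]' --claw '[0.2, 0.1, 0, 0, 0, 0, 0, 0]' --force 50

```text
t: 2.77
eef_pos: [0.5271, 0.293, 0.0051]
tool_rot: [0.0, -0.055, 0.998, 0.0]
contact_force: [-0.3, -0.1, 5.6]
gripper_width: 0.217
grasp_force: 48.9
```

```bash
python3 -c "
from h import *
plan((.5276,.2899,.21),93.1)"
```

```text
t 2.77 pos [0.5271 0.293  0.0051] closeyaw 96.4 tilt [ 0.001  0.001 -1.   ] F [-0.3 -0.1  5.6] w 0.217 gf 48.92415596405044 -> slide [  -0.4   -3.1 -204.9] roll 3.26211689256219
```

Request:
send_rows --pt "0 0 -5" --pt "0 0 -15" --pt "0 0 -35" --pt "0 0 -65" --pt "0 0 -95" --pt "0 0 -125" --pt "0 0 -150" --pt "0 0 -165" --roll '[0, 0, 0, 0, 1, 2, 3, 3.3]' --claw '[0, 0, 0, 0, 0, 0, 0, 0]'

```text
t: 3.43
eef_pos: [0.5277, 0.2934, 0.1734]
tool_rot: [0.002, -0.026, 1.0, 0.001]
contact_force: [0.1, 0.6, -0.1]
gripper_width: 0.208
grasp_force: 48.9
```

```bash
python3 -c "
from h import *
plan((.5946,-.1720,.18),93.1)
for c in ('top','scene'): globals()[c]=bot.read_camera(c)[:,:,::-1]
a=cv2.resize(top[170:260,200:300],None,fx=4,fy=4,interpolation=cv2.INTER_CUBIC)
b=cv2.resize(scene[110:220,330:430],None,fx=3.27,fy=3.27,interpolation=cv2.INTER_CUBIC)[:360]
b=cv2.copyMakeBorder(b,0,max(0,360-b.shape[0]),0,0,cv2.BORDER_CONSTANT)
cv2.imwrite('pics/lift.png',np.hstack([a,b]))"
```

```text
t 3.43 pos [0.5277 0.2934 0.1734] closeyaw 93.0 tilt [ 0.004  0.003 -1.   ] F [ 0.1  0.6 -0.1] w 0.208 gf 48.894082188780885 -> slide [ -42.4 -468.3   -7.6] roll -0.08991140127700703
```

View pics/lift.png

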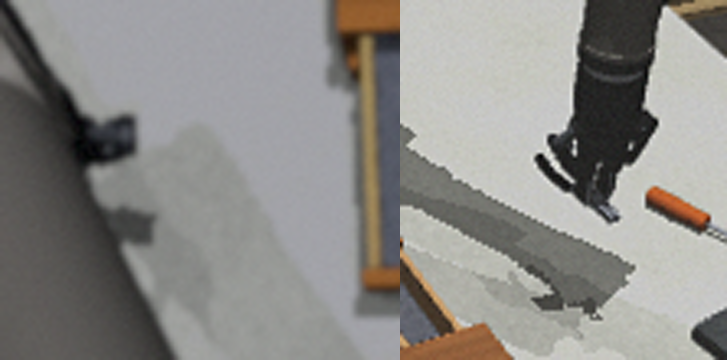

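The scene view shows the pliers held at the joint: jaw tip at about pixel (394,176) and handle end at about (373,158). I'll compare that with the projection of level pliers.

```bash
python3 -c "
from h import *
np.set_printoptions(precision=1,suppress=True)
o=bot.get_obs();p=o['eef_pos'];print(o['t'],p)
y=np.radians(3.1);ex=np.array([np.cos(y),np.sin(y),0]);ey=np.array([-ex[1],ex[0],0])
for pit in (-15,0,15):
  q=np.radians(pit);e=ex*np.cos(q)+np.array([0,0,np.sin(q)])
  print(pit,world2pix('scene',[p,p+.047*e,p-.094*e+.008*ey,p-.094*e-.008*ey,p-.06*e-.023*ey,p-.06*e+.023*ey]).round(1).tolist())
"
```

```text
3.5333 [0.5 0.3 0.2]
-15 [[388.6, 170.0], [394.8, 179.5], [378.5, 151.1], [374.9, 152.1], [375.7, 159.6], [386.1, 156.7]]
0 [[388.6, 170.0], [395.5, 177.2], [377.4, 155.9], [373.8, 156.8], [375.0, 162.6], [385.3, 159.7]]
15 [[388.6, 170.0], [395.7, 174.3], [377.1, 161.4], [373.5, 162.4], [374.8, 166.2], [385.1, 163.3]]
```

Request:
send_rows --pt "-1 -8 -2" --pt "-3 -28 -4" --pt "-6 -60 -8" --pt "-9 -95 -8" --pt "-12 -130 -8" --pt "-15 -165 -8" --pt "-18 -200 -8" --pt "-21 -235 -8" --roll '[0, 0, 0, 0, 0, 0, 0, 0]' --claw '[0, 0, 0, 0, 0, 0, 0, 0]'

```text
t: 4.2
eef_pos: [0.5589, 0.0567, 0.1758]
tool_rot: [-0.001, -0.027, 1.0, -0.0]
contact_force: [0.3, 0.8, -0.8]
gripper_width: 0.213
grasp_force: 48.9
```

```bash
python3 -c "
from h import *
plan((.5946,-.1720,.18),93.1)"
```

```text
t 4.2 pos [0.5589 0.0567 0.1758] closeyaw 93.1 tilt [-0.003 -0.001 -1.   ] F [ 0.3  0.8 -0.8] w 0.213 gf 48.90386219165521 -> slide [ -23.4 -230.3   -4.1] roll -0.03267501339843193
```

Request:
send_rows --pt "-3 -35 0" --pt "-7 -70 0" --pt "-10 -105 0" --pt "-14 -140 0" --pt "-18 -175 0" --pt "-21 -205 0" --pt "-23 -225 0" --pt "-23 -230 0" --roll '[0, 0, 0, 0, 0, 0, 0, 0]' --claw '[0, 0, 0, 0, 0, 0, 0, 0]'

```text
t: 4.87
eef_pos: [0.5936, -0.1751, 0.1758]
tool_rot: [-0.001, -0.024, 1.0, -0.001]
contact_force: [-0.4, -0.9, -0.3]
gripper_width: 0.214
grasp_force: 48.9
```

```bash
python3 -c "
from h import *
plan((.5946,-.1720,.12),93.1)
t=bot.read_camera('top')[:,:,::-1]; s=bot.read_camera('scene')[:,:,::-1]
a=cv2.resize(t[150:250,350:450],None,fx=4,fy=4,interpolation=cv2.INTER_CUBIC)
b=cv2.resize(s[160:260,210:310],None,fx=4,fy=4,interpolation=cv2.INTER_CUBIC)
cv2.imwrite('pics/over.png',np.hstack([a,b]))"
```

```text
t 4.87 pos [ 0.5936 -0.1751  0.1758] closeyaw 92.7 tilt [-0.003 -0.002 -1.   ] F [-0.4 -0.9 -0.3] w 0.214 gf 48.86971577012446 -> slide [-1.3  3.2 55.8] roll -0.3936177159493184
```

View pics/over.png

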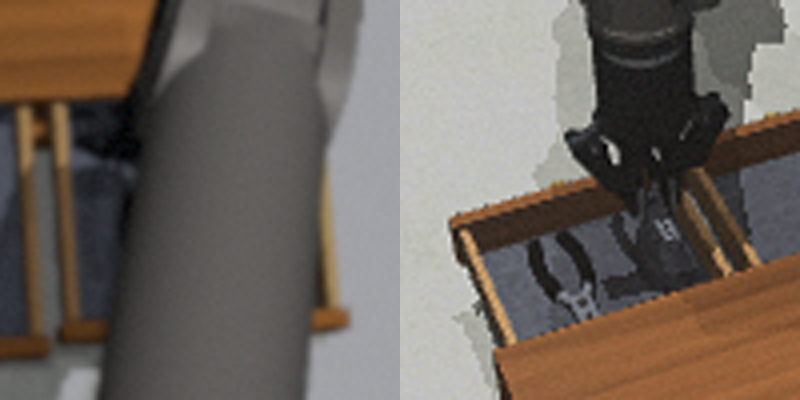

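The pliers hang between the stored pair and the drawer's left wall. I'll shift 3 mm toward the front so the jaw tips clear the carcass edge, then lower in stages.

Request:
send_rows --pt "2 1 0" --pt "2 2 0" --pt "2 2 8" --pt "2 2 18" --pt "2 2 28" --pt "2 2 36" --pt "2 2 40" --pt "2 2 40" --roll '[-0.3, -0.3, -0.3, -0.3, -0.3, -0.3, -0.3, -0.3]' --claw '[0, 0, 0, 0, 0, 0, 0, 0]'

```text
t: 5.63
eef_pos: [0.5924, -0.1669, 0.1356]
tool_rot: [-0.001, -0.03, 1.0, 0.0]
contact_force: [0.2, -0.1, -0.2]
gripper_width: 0.217
grasp_force: 48.9
```

```bash
python3 -c "
from h import *
plan((.5915,-.1720,.085),93.1)"
```

```text
t 5.63 pos [ 0.5924 -0.1669  0.1356] closeyaw 93.4 tilt [-0.003  0.    -1.   ] F [ 0.2 -0.1 -0.2] w 0.217 gf 48.88658768555615 -> slide [ 1.1 -5.1 50.6] roll 0.2878780638437064
```

Request:
send_rows --pt "1 -2 6" --pt "1 -4 15" --pt "1 -4 24" --pt "1 -4 32" --pt "1 -4 38" --pt "1 -4 42" --pt "1 -4 44" --pt "1 -4 44" --roll '[0, 0, 0, 0, 0, 0, 0, 0]' --claw '[0, 0, 0, 0, 0, 0, 0, 0]'

```text
t: 6.3
eef_pos: [0.5924, -0.1712, 0.0927]
tool_rot: [-0.0, -0.03, 1.0, 0.0]
contact_force: [0.2, -0.5, -0.9]
gripper_width: 0.214
grasp_force: 48.9
```

```bash
python3 -c "
from h import *
plan((.5915,-.1720,.085),93.1)"
```

```text
t 6.3 pos [ 0.5924 -0.1712  0.0927] closeyaw 93.4 tilt [-0.001  0.    -1.   ] F [ 0.2 -0.5 -0.9] w 0.214 gf 48.888309366011526 -> slide [ 0.9 -0.8  7.7] roll 0.2834412362309138
```

Next I'll ease down onto the floor, watching the force.

Request:
send_rows --pt "0 0 2" --pt "0 0 4" --pt "0 0 5" --pt "0 0 6" --pt "0 0 7" --pt "0 0 7" --pt "0 0 7" --pt "0 0 7" --roll '[0, 0, 0, 0, 0, 0, 0, 0]' --claw '[0, 0, 0, 0, 0, 0, 0, 0]'

```text
t: 6.97
eef_pos: [0.5927, -0.1713, 0.0864]
tool_rot: [0.0, -0.029, 1.0, -0.0]
contact_force: [0.7, 0.0, -1.1]
gripper_width: 0.215
grasp_force: 48.9
```

Request:
send_rows --pt "0 0 0.5" --pt "0 0 1" --pt "0 0 1.5" --pt "0 0 1.5" --pt "0 0 2" --pt "0 0 2" --pt "0 0 2" --pt "0 0 2" --roll '[0, 0, 0, 0, 0, 0, 0, 0]' --claw '[0, 0, 0, 0, 0, 0, 0, 0]'

```text
t: 7.63
eef_pos: [0.5932, -0.1713, 0.0851]
tool_rot: [0.001, -0.029, 1.0, -0.0]
contact_force: [-0.6, 0.9, 5.2]
gripper_width: 0.216
grasp_force: 49.7
```

The wrist now reads about 5 N upward, so the pliers are on the drawer floor. Next I'll open part-way, then rise.

Request:
send_rows --pt "0 0 0" --pt "0 0 0" --pt "0 0 0" --pt "0 0 0" --pt "0 0 0" --pt "0 0 0" --pt "0 0 0" --pt "0 0 0" --roll '[0, 0, 0, 0, 0, 0, 0, 0]' --claw '[0.22, 0.25, 0.3, 0.35, 0.4, 0.42, 0.42, 0.42]' --force 20

```text
t: 8.3
eef_pos: [0.5926, -0.1713, 0.0842]
tool_rot: [-0.0, -0.029, 1.0, 0.0]
contact_force: [-0.2, 0.4, -0.1]
gripper_width: 0.421
grasp_force: 0.0
```

Request:
send_rows --pt "0 0 -3" --pt "0 0 -8" --pt "0 0 -18" --pt "0 0 -35" --pt "0 0 -60" --pt "0 0 -85" --pt "0 0 -105" --pt "0 0 -110" --roll '[0, 0, 0, 0, 0, 0, 0, 0]' --claw '[0.42, 0.42, 0.42, 0.42, 0.42, 0.42, 0.42, 0.42]'

```text
t: 8.97
eef_pos: [0.5948, -0.1721, 0.1992]
tool_rot: [0.003, -0.029, 1.0, -0.001]
contact_force: [0.4, -0.2, 0.5]
gripper_width: 0.416
grasp_force: 0.0
```

```bash
python3 -c "
from h import *
plan((.46,.065,.195),93.1)
s=bot.read_camera('scene')[:,:,::-1]
cv2.imwrite('pics/placed.png',cv2.resize(s[165:255,210:350],None,fx=5,fy=5,interpolation=cv2.INTER_CUBIC))"
```

```text
t 8.97 pos [ 0.5948 -0.1721  0.1992] closeyaw 93.4 tilt [ 0.007 -0.001 -1.   ] F [ 0.4 -0.2  0.5] w 0.416 gf 0.0 -> slide [120.7 244.5   3. ] roll 0.2544202780305369
```

View pics/placed.png

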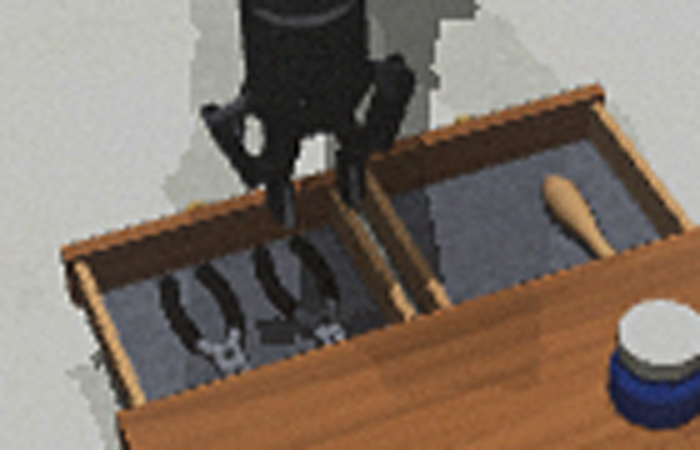

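The picture shows the loose pliers flat beside the stored pair, right of them in this view, with the hammer in the other drawer. Next I'll shut the right drawer by pushing its panel beside the knob.

```bash
cat >> h.py <<'E'
def ch(x,y,z):
    a=np.radians(3.1);return np.array([.757+x*np.cos(a)-y*np.sin(a),-.100+x*np.sin(a)+y*np.cos(a),z])
E
python3 -c "
from h import *
plan(ch(-.328,-.145,.20),93.1)
plan(ch(-.328,-.145,.088),93.1)"
```

```text
t 9.02 pos [ 0.5945 -0.1719  0.1983] closeyaw 93.4 tilt [ 0.006 -0.001 -1.   ] F [-0.3  0.5  0.6] w 0.419 gf 0.0 -> slide [162.2 -81.3  -2.6] roll 0.26634557678889337
t 9.02 pos [ 0.5945 -0.1719  0.1983] closeyaw 93.4 tilt [ 0.006 -0.001 -1.   ] F [-0.3  0.5  0.6] w 0.419 gf 0.0 -> slide [162.9 -81.1 109.4] roll 0.26634557678889337
```

Request:
send_rows --pt "33 -17 0" --pt "66 -34 0" --pt "99 -50 0" --pt "132 -67 0" --pt "162 -81 0" --pt "162 -81 38" --pt "162 -81 76" --pt "162 -81 104" --roll '[0.2, 0.2, 0.2, 0.2, 0.2, 0.2, 0.2, 0.2]' --claw '[0.2, 0, 0, 0, 0, 0, 0, 0]'

```text
t: 9.68
eef_pos: [0.4339, -0.2615, 0.0882]
tool_rot: [-0.001, -0.027, 1.0, 0.0]
contact_force: [0.1, 0.8, -0.4]
gripper_width: 0.001
grasp_force: 0.0
```

```bash
python3 -c "
from h import *
plan(ch(-.141,-.145,.088),93.1)"
```

```text
t 9.68 pos [ 0.4339 -0.2615  0.0882] closeyaw 93.1 tilt [-0.001  0.001 -1.   ] F [ 0.1  0.8 -0.4] w 0.001 gf 0.0 -> slide [-1.903e+02 -1.200e+00 -1.000e-01] roll 0.00029248556511163315
```

Request:
send_rows --pt "-15 0 0" --pt "-25 0 0" --pt "-31 0 0" --pt "-37 0 0" --pt "-45 0 0" --pt "-55 0 0" --pt "-65 0 0" --pt "-75 0 0" --roll '[0, 0, 0, 0, 0, 0, 0, 0]' --claw '[0, 0, 0, 0, 0, 0, 0, 0]'

```text
t: 10.35
eef_pos: [0.5116, -0.2573, 0.0906]
tool_rot: [0.0, -0.028, 1.0, 0.0]
contact_force: [-1.4, 1.2, -0.4]
gripper_width: -0.004
grasp_force: 1.1
```

Request:
send_rows --pt "-10 0 0" --pt "-20 0 0" --pt "-30 0 0" --pt "-40 0 0" --pt "-50 0 0" --pt "-60 0 0" --pt "-70 0 0" --pt "-80 0 0" --roll '[0, 0, 0, 0, 0, 0, 0, 0]' --claw '[0, 0, 0, 0, 0, 0, 0, 0]'

```text
t: 11.02
eef_pos: [0.5915, -0.253, 0.0903]
tool_rot: [0.0, -0.028, 1.0, 0.0]
contact_force: [-2.3, 1.1, 1.0]
gripper_width: -0.002
grasp_force: 1.1
```

```bash
python3 -c "
from h import *
plan(ch(-.141,-.145,.088),93.1)"
```

```text
t 11.02 pos [ 0.5915 -0.253   0.0903] closeyaw 93.2 tilt [ 0.  0. -1.] F [-2.3  1.1  1. ] w -0.002 gf 1.0927495725627523 -> slide [-32.5  -1.2   2.3] roll 0.07842689177952877
```

Request:
send_rows --pt "-8 0 0" --pt "-15 0 0" --pt "-20 0 0" --pt "-24 0 0" --pt "-27 0 0" --pt "-29 0 0" --pt "-30 0 0" --pt "-30 0 0" --roll '[0, 0, 0, 0, 0, 0, 0, 0]' --claw '[0, 0, 0, 0, 0, 0, 0, 0]'

```text
t: 11.68
eef_pos: [0.6206, -0.2515, 0.0903]
tool_rot: [0.0, -0.028, 1.0, -0.0]
contact_force: [-0.7, -0.4, -0.4]
gripper_width: -0.0
grasp_force: 0.1
```

Request:
send_rows --pt "-1 0 0" --pt "-2 0 0" --pt "-3 0 0" --pt "-4 0 0" --pt "-4 0 0" --pt "-4 0 0" --pt "-4 0 0" --pt "-4 0 0" --roll '[0, 0, 0, 0, 0, 0, 0, 0]' --claw '[0, 0, 0, 0, 0, 0, 0, 0]'

```text
t: 12.35
eef_pos: [0.6246, -0.2513, 0.0903]
tool_rot: [0.0, -0.028, 1.0, -0.0]
contact_force: [-0.4, -0.0, -0.2]
gripper_width: 0.002
grasp_force: 0.2
```

Request:
send_rows --pt "-1 0 0" --pt "-2 0 0" --pt "-3 0 0" --pt "-4 0 0" --pt "-5 0 0" --pt "-6 0 0" --pt "-6 0 0" --pt "-6 0 0" --roll '[0, 0, 0, 0, 0, 0, 0, 0]' --claw '[0, 0, 0, 0, 0, 0, 0, 0]'

```text
t: 13.02
eef_pos: [0.6254, -0.2513, 0.0901]
tool_rot: [-0.005, -0.027, 1.0, 0.001]
contact_force: [-16.8, 1.9, 12.4]
gripper_width: -0.0
grasp_force: 8.2
```

The contact force shows the right drawer at its stop. I'll back off and go across in front of the left panel, between its knob and the middle of the chest.

```bash
python3 -c "
from h import *
plan(ch(-.328,-.145,.09),93.1)
plan(ch(-.324,.05,.09),93.1)"
```

```text
t 13.02 pos [ 0.6254 -0.2513  0.0901] closeyaw 93.1 tilt [-0.009  0.002 -1.   ] F [-16.8   1.9  12.4] w -0.0 gf 8.201245218515396 -> slide [188.4  -1.1   1.9] roll -0.021278681901748087
t 13.02 pos [ 0.6254 -0.2513  0.0901] closeyaw 93.1 tilt [-0.009  0.002 -1.   ] F [-16.8   1.9  12.4] w -0.0 gf 8.201245218515396 -> slide [184.4 193.9   2.3] roll -0.021278681901748087
```

Request:
send_rows --pt "10 0 0" --pt "45 0 0" --pt "82 0 0" --pt "120 0 0" --pt "157 0 0" --pt "190 0 0" --pt "190 25 0" --pt "190 60 0" --roll '[0, 0, 0, 0, 0, 0, 0, 0]' --claw '[0, 0, 0, 0, 0, 0, 0, 0]'

```text
t: 13.68
eef_pos: [0.4357, -0.2047, 0.0909]
tool_rot: [0.001, -0.024, 1.0, -0.001]
contact_force: [1.8, 1.1, -0.1]
gripper_width: -0.001
grasp_force: 0.0
```

```bash
python3 -c "
from h import *
plan(ch(-.325,.05,.09),93.1)"
```

```text
t 13.68 pos [ 0.4357 -0.2047  0.0909] closeyaw 92.7 tilt [ 0.002 -0.002 -1.   ] F [ 1.8  1.1 -0.1] w -0.001 gf 0.0 -> slide [ -0.5 137.2   0.6] roll -0.4000297894689169
```

Request:
send_rows --pt "0 30 0" --pt "0 60 0" --pt "0 90 0" --pt "0 115 0" --pt "0 130 0" --pt "0 134 0" --pt "0 134 0" --pt "0 134 0" --roll '[0, 0, 0, 0, 0, 0, 0, 0]' --claw '[0, 0, 0, 0, 0, 0, 0, 0]'

```text
t: 14.35
eef_pos: [0.4304, -0.0685, 0.0905]
tool_rot: [0.001, -0.028, 1.0, -0.0]
contact_force: [-0.9, 0.1, 1.0]
gripper_width: 0.002
grasp_force: 0.0
```

Request:
send_rows --pt "-10 0 0" --pt "-18 0 0" --pt "-26 0 0" --pt "-35 0 0" --pt "-45 0 0" --pt "-55 0 0" --pt "-65 0 0" --pt "-75 0 0" --roll '[0, 0, 0, 0, 0, 0, 0, 0]' --claw '[0, 0, 0, 0, 0, 0, 0, 0]'

```text
t: 15.02
eef_pos: [0.5057, -0.0636, 0.0901]
tool_rot: [-0.0, -0.028, 1.0, -0.0]
contact_force: [-2.9, -1.7, -0.4]
gripper_width: -0.004
grasp_force: 1.1
```

```bash
python3 -c "
from h import *
plan(ch(-.141,.05,.09),93.1)"
```

```text
t 15.02 pos [ 0.5057 -0.0636  0.0901] closeyaw 93.2 tilt [-0. -0. -1.] F [-2.9 -1.7 -0.4] w -0.004 gf 1.0916729568270966 -> slide [-107.9   -0.     0. ] roll 0.06997434076225773
```

Request:
send_rows --pt "-10 0 0" --pt "-21 0 0" --pt "-32 0 0" --pt "-43 0 0" --pt "-54 0 0" --pt "-65 0 0" --pt "-76 0 0" --pt "-85 0 0" --roll '[0, 0, 0, 0, 0, 0, 0, 0]' --claw '[0, 0, 0, 0, 0, 0, 0, 0]'

```text
t: 15.68
eef_pos: [0.591, -0.0584, 0.0902]
tool_rot: [0.0, -0.028, 1.0, 0.0]
contact_force: [-1.3, -1.0, -0.8]
gripper_width: 0.001
grasp_force: 1.0
```

Request:
send_rows --pt "-7 0 0" --pt "-13 0 0" --pt "-18 0 0" --pt "-21 0 0" --pt "-23 0 0" --pt "-24 0 0" --pt "-25 0 0" --pt "-25 0 0" --roll '[0, 0, 0, 0, 0, 0, 0, 0]' --claw '[0, 0, 0, 0, 0, 0, 0, 0]'

```text
t: 16.35
eef_pos: [0.6138, -0.0571, 0.0903]
tool_rot: [-0.001, -0.028, 1.0, 0.0]
contact_force: [-3.8, 2.1, 2.9]
gripper_width: -0.002
grasp_force: 2.1
```

Request:
send_rows --pt "-1 0 0" --pt "-2 0 0" --pt "-3 0 0" --pt "-4 0 0" --pt "-4 0 0" --pt "-4 0 0" --pt "-4 0 0" --pt "-4 0 0" --roll '[0, 0, 0, 0, 0, 0, 0, 0]' --claw '[0, 0, 0, 0, 0, 0, 0, 0]'

```text
t: 17.02
eef_pos: [0.6137, -0.0572, 0.0899]
tool_rot: [-0.005, -0.028, 1.0, 0.001]
contact_force: [-17.7, 2.0, 12.7]
gripper_width: 0.003
grasp_force: 8.2
```

Request:
send_rows --pt "8 0 0" --pt "25 0 0" --pt "60 0 0" --pt "100 0 0" --pt "130 0 -20" --pt "150 0 -50" --pt "160 0 -90" --pt "160 0 -120" --roll '[0, 0, 0, 0, 0, 0, 0, 0]' --claw '[0, 0, 0, 0, 0, 0, 0, 0]'

```text
t: 17.68
eef_pos: [0.457, -0.0671, 0.2125]
tool_rot: [0.001, -0.027, 1.0, -0.0]
contact_force: [-0.1, -0.4, 0.2]
gripper_width: 0.002
grasp_force: 0.0
```

Request:
send_rows --pt "0 40 -20" --pt "0 80 -40" --pt "0 120 -60" --pt "0 160 -60" --pt "0 200 -60" --pt "0 240 -60" --pt "0 260 -60" --pt "0 260 -60" --roll '[0, 0, 0, 0, 0, 0, 0, 0]' --claw '[0, 0, 0, 0, 0, 0, 0, 0]'

```text
t: 18.35
eef_pos: [0.4441, 0.2, 0.2709]
tool_rot: [0.001, -0.032, 0.999, 0.002]
contact_force: [0.8, 0.7, -0.6]
gripper_width: 0.0
grasp_force: 0.0
```

```bash
python3 -c "
from h import *
t=bot.read_camera('top')[:,:,::-1]; s=bot.read_camera('scene')[:,:,::-1]
print(bot.get_obs()['t'])
a=cv2.resize(t[80:240,260:460],None,fx=3.9,fy=3.5,interpolation=cv2.INTER_CUBIC)
cv2.imwrite('pics/shut.png',a)"
```

```text
18.45
```

View pics/shut.png

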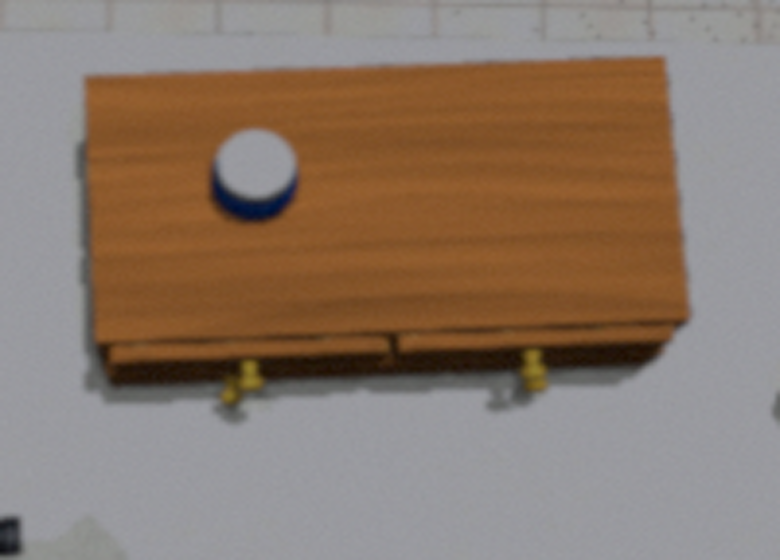

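Both fronts are flush with the carcass in line (knobs at crop (250,375) and (535,370)), the wax jar is where it was, and the arm is clear. I'll hand in.

```bash
python3 -c "
from station import bot
print(bot.hand_in())"
```

```text
the job is handed in; nothing more can be done
None
```

I laid the loose pliers flat in the right drawer beside the stored pair, left the hammer in the left drawer, pushed both drawers fully shut and handed the job in at about 18.5 s of 51 s; the hand-in returned no verdict.

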